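Feed a failed chip case through the reject box's gravity flap

ROBOT

A 6-joint arm with a two-finger parallel gripper is mounted at the origin on a cart in front of the work surface, level with it; the furniture and walls round the work are solid. World frame = base frame: x ahead of the robot, y to its left, z up, the work surface at z = 0. Lengths are in m, angles in rad, forces in N, time in s.
With the tool pointing down it reaches from about 0.275 to 0.875 m from the base axis. Payload 12.5 kg.
Tool frame: the origin (TCP) lies between the finger pads; the fingertips stand 11 mm ahead of it and the grasp point (between the pads) lies 8 mm behind it; z points along the fingers, y is the line along which they close (so a half turn about z gives the same grasp; the last joint's range is limited). The gripper opens to 85 mm and grips with 20 to 120 N. Pads are 22 mm wide; open, the fingers measure 114 mm over their backs; the gripper's body (76 mm by 85 mm) begins 54 mm behind the grasp point. The pads swing forward as they close: fully open they stand 13 mm farther back than shut.
Start: joints at [-1.293, 0.351, 1.652, -0, 1.139, -0.085], TCP at [0.195, -0.514, 0.242] pointing down, gripper open.
Joint ranges: [-2.75, 2.75], [-0.79, 2.1], [0.01, 2.65], [-1.57, 4.71], [0.07, 3.14], [-2.87, 2.87]. Speed limits (rad/s): [2.22, 2.22, 2.79, 3.14, 3.14, 3.14].

INTERFACE

Orientations are given as [roll, pitch, yaw] about the fixed x, y, z axes, in that order (R = Rz(yaw) Ry(pitch) Rx(roll)).
In Python, from cell import r gives the robot as it stands. The module is installed in compiled form; this text tells all that it offers.
- The arm moves only by the shell command python3 -m jog 'ROWS' [FORCE]. ROWS is JSON, a list of rows, each a list of 5 numbers: the finger opening in cm, from 0 to 8.54, then the shift along the tool's x, y, z in cm, then the turn about the tool's z in rad. A call has 1 to 8 rows; each row shifts and turns the commanded pose from where the row before left it, along the tool's axes as they then stand; what a row does not reach is not made up. A row lasts 1/10 s, in which the tool goes at most 50 mm and 8.59 degrees, less where a joint would pass 70% of its speed; a pose out of reach is approached as far as the arm can. A call with a gripper value outside its range is refused whole. The fingers move at their own pace and stop on an object; FORCE is the grip in N (left out, the last holds). Time passes only in rows, so rows that do not move let the fingers close. It gives the time, the measured TCP pose, the force, the opening and the grip force at its end, in the units of the state.
- r.get_state(): the state, without advancing time (a new reading comes with each control period).
- r.camera(name): name is "scene" or "top" or "wrist"; returns the picture (420x560x3 uint8, red, green, blue); there is no depth.
- r.camera_info(name): a dict with "fx", "fy", "cx", "cy" (pixels), "k1" (the pictures are not rectified: a ray, as slopes to the right and down, at radius r is drawn at 1 + k1 r^2 times it, then the intrinsics apply), "rvec" (rotation vector, rad) and "tvec" (3), from world to camera coordinates, as OpenCV has them; the wrist camera has in their place "mount" (4x4, takes a point from camera to tool coordinates, whose origin is the TCP and whose axes are the flange's). Camera axes: x right, y down, z forward; pixel columns grow to the right and rows downward; lengths in m; the calibration is good to about 2 mm. A picture is of the moment at which its call begins: read the wrist's pose just before it. camera_info takes no time and is no camera call.
- r.close_job(): hands the job in; it is judged then, once.
The state is a dict: "time_s": time; "joint_positions": joint angles; "joint_vel": joint speeds; "tau": joint torques, N m; "eef_pos": TCP position; "ee_rot": TCP orientation; "ft_force": force on the tool from outside, world axes, zero at the start; "wrist_torque": the same for the moment, N m; "grip_width": finger opening in m; "grip_force": force on a finger pad.
Only numpy, scipy, OpenCV 4.12 (cv2) and the standard library are available. Lean on these libraries where they do the work, as an engineer would, in place of code of your own. Each camera call takes 0.05 s, during which the arm holds its last target. There are 200 camera calls.

TASK

The small clear chip case lying on the feed tray of the sheet-metal reject box has failed inspection. With the fingertips, push it along the tray, between the guide fences and through the hanging flap until it drops down the chute inside, then draw the fingers back out so that the flap swings fully shut behind it. Push gently and keep the case sliding on the tray (no lifting, tipping, squeezing or flicking), and leave the other things round the box where they lie.

Things in the scene. Friction and masses are not known exactly. Their poses are not given: they have to be found in the camera images.
- reject_box: Grey sheet-metal reject box, fixed. Origin 3 mm above the bench, below the closed flap; x points into the box (feeding direction), y to the left looking in, z up. A feed tray, its floor at z = 60 mm, runs from x = -145 mm through the flap to x = +16 mm. Box behind the flap: to x = 118 mm, 116 mm wide, clear lid at z = 125 mm.
- throat (a point): On the tray floor, mid-width, where the throat begins (box x = -30 mm). The floor is 128 mm wide, flat and open at its front and sides up to x = -83 mm. From there two guide fences, 2 mm thick and 14 mm high, narrow evenly from 124 mm apart (inside) to 58 mm at x = -30 mm and go on 58 mm apart to x = +16 mm.
- sill (a point): On the tray floor, mid-width, at the inner end of the floor (box x = +16 mm). Beyond it a polished steel chute drops at 50 degrees to the compartment floor (box z = 3 mm); the case tips over this edge once its middle is a few mm past it and the pushing fingers let go.
- header (a point): Middle of the upper edge of the opening in the 3 mm front panel (box x = 0), 49 mm above the tray floor, under the hinge pin; panel top 62 mm above the tray floor. Hinge blocks beside it stick out 8 mm. Opening 58 mm wide. Fingers must lean (25 to 40 degrees from vertical, tips leading inward) to reach past x = 0 under it.
- flap (a joint): Angle of the flap: a light (30 g) aluminium plate 54 mm wide that hangs in the opening from a pin at its top (box x = 0, 52 mm above the tray floor), lower edge 2 mm above the floor. 0 = hanging shut; grows to 1.45 rad as the lower edge swings into the box. Inward only, no spring or latch: it falls shut when nothing holds it.
- flap_edge (a point): Middle of the flap's lower edge.
- case: The failed part: clear chip case, lid shut, 28 mm (its x) by 42 mm (its y) by 19 mm high (solid to 17 mm), about 35 g, friction about 0.6. Origin: centre of its underside. Starts flat on the tray before the guide fences, up to 30 mm off the middle, turned up to 0.6 rad either way from the box axes. With its 42 mm side across, it falls when its rear face is 2 to 8 mm past the flap's plane.
- good_case: Another, flatter clear chip case, 30 x 40 x 15 mm, that has passed inspection; it lies on the bench to the left of the feed tray. Not to be disturbed. Origin: centre of its underside.
- rubber: Eraser in a sleeve, 19 x 42 x 12 mm, on the grey mat to the right of the feed tray. Not to be disturbed. Origin: centre of its underside.
- jig: Moulded jig, 46 x 58 x 25 mm, on the grey mat to the right of the box. Not to be disturbed. Origin: centre of its underside.
- pincers: Fine tweezers, 11 x 118 x 9 mm, lying on the bench near the front end of the tray. Not to be disturbed. Origin: on their underside near the middle.

How it is judged:
On the way, in this order (a step that is already met when the one before it is completed fails the run):
1. the case, sliding on the tray floor, holds the flap open and lies under it (value of joint flap above 0.35 rad and x of case in the frame of reject_box between -0.005 and 0.03 m and z of case in the frame of reject_box above 0.05 m), for 0.05 s.
2. the case has dropped down the chute into the box (x of case in the frame of reject_box above 0.03 m and z of case in the frame of reject_box below 0.04 m), for 0.1 s.
At the end, for the whole second after the job is handed in: The case lies at rest inside the box, at least 30 mm behind the flap's plane and with its origin at least 20 mm below the level of the tray; the flap hangs shut (within 0.05 rad); the other chip case, the eraser, the jig and the tweezers lie within 20 mm of where they were (all of step 2 and value of joint flap below 0.05 rad and linear speed of case below 0.02 m/s and distance of each of good_case, rubber, jig, pincers from where it was at the start of the episode below 0.02 m); the robot touches nothing.
It fails at once if the case was lifted or tipped up: its origin more than 12 mm above the tray floor (z of case in the frame of reject_box above 0.072 m).
It fails at once if the case was flicked: faster than 0.35 m/s in front of the flap (x of case in the frame of reject_box below 0 m and linear speed of case above 0.35 m/s).
It fails at once if the case was knocked off the feed tray (x of case in the frame of reject_box below 0 m and z of case in the frame of reject_box below 0.04 m).
It fails at once if the thin case was squeezed or pressed with over 20 N (contact force between the fingers and case above 20 N).
It fails at once if the other chip case, the eraser, the jig or the tweezers was moved by more than 20 mm (distance of any of good_case, rubber, jig, pincers from where it was at the start of the episode above 0.02 m).
It also fails if it takes over 48 s, if anything falls off the work surface, if the arm or the gripper's body presses on something with over 40 N, if the wrist force passes 120 N, or if a joint passes its speed limit or range.

## Working session

There is one attempt and no reset: what is moved stays moved. The work goes in short steps, Python scripts to look and compute and a shell command to move; the robot and the scene stay as the last step left them, time stands still between calls to the robot, and variables do not carry over. Pictures are saved under pics/ and viewed, at most 10 in all, crops included, and the job is handed in when it is done.

```bash
mkdir -p pics; python3 - <<'E'
from cell import r
import cv2
for n in ("scene","top"):
    cv2.imwrite(f"pics/{n}0.png",cv2.cvtColor(r.camera(n),cv2.COLOR_RGB2BGR)); print(n,r.camera_info(n))
print(r.camera_info("wrist"));print(r.get_state())
E
```

```text
scene {'fx': 476.3171023920201, 'fy': 476.3171023920201, 'cx': 280.32633233477435, 'cy': 205.17590255704621, 'k1': -0.10522762683596745, 'rvec': array([ 1.9949789 , -1.21834737,  0.5864749 ]), 'tvec': array([-0.51643395,  0.20319652,  0.73106802])}
top {'fx': 544.9313653192429, 'fy': 544.9313653192429, 'cx': 275.8488509471485, 'cy': 197.66417393616734, 'k1': -0.10097442519500087, 'rvec': array([ 2.18612757, -2.16782369,  0.12306397]), 'tvec': array([-0.37529681,  0.44735468,  0.93394986])}
{'fx': 317.76547654488724, 'fy': 317.76547654488724, 'cx': 278.83963847424565, 'cy': 210.8984312312544, 'k1': -0.06479149869814405, 'mount': array([[ 6.53336033e-05, -9.60034002e-01, -2.79883388e-01,
         7.08738325e-02],
       [ 9.99999664e-01,  2.91445513e-04, -7.66262056e-04,
        -1.45693290e-03],
       [ 8.17208385e-04, -2.79883244e-01,  9.60033698e-01,
        -1.31625868e-01],
       [ 0.00000000e+00,  0.00000000e+00,  0.00000000e+00,
         1.00000000e+00]])}
{'time_s': 0.1, 'joint_positions': array([-1.29262710e+00,  3.51156934e-01,  1.65237978e+00, -1.96609258e-05,
        1.13912028e+00, -8.46387021e-02]), 'joint_vel': array([ 0.00077107, -0.00130297, -0.00062656, -0.00158522,  0.00025005,
        0.00284818]), 'tau': array([ 1.19667733e-03, -5.06834400e+01, -2.91876358e+01, -5.84985969e-05,
        2.66850351e-03,  1.48496963e-05]), 'eef_pos': array([ 0.19511219, -0.51390668,  0.2418187 ]), 'ee_rot': array([-3.14053061e+00, -7.21927260e-05,  3.62816122e-01]), 'ft_force': array([-0.06981938,  0.12318562,  0.15139309]), 'wrist_torque': array([-0.03952183, -0.01602241,  0.00355751]), 'grip_force': 0.0, 'grip_width': 0.0851833731598131}
```

View pics/scene0.png

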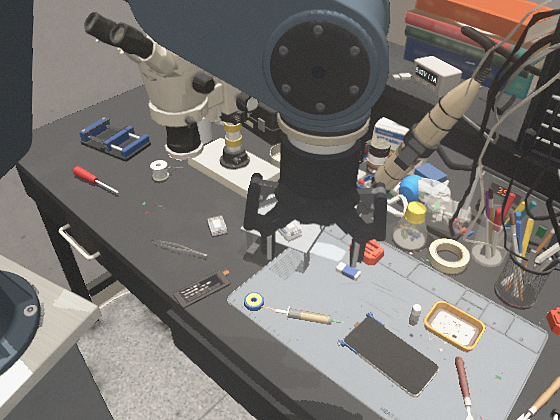

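View pics/top0.png

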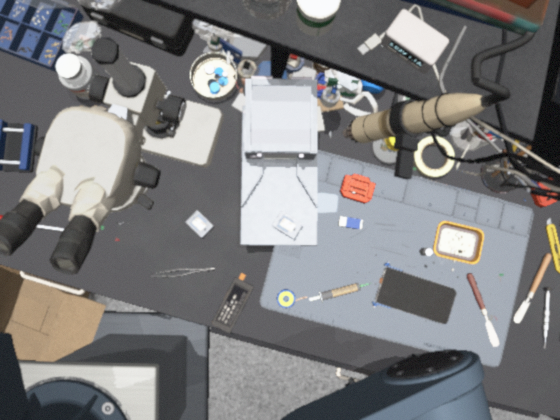

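The scene view shows the gripper blocking most of the box. The top view shows the box at columns 241–318 and rows 78–160, with the tray front edge at row ~245. The case is at about (288,227), the good case at (199,223), the eraser at (351,223), the jig at (357,187) and the tweezers at (184,271).

```bash
cat > h.py <<'E'
import numpy as np, cv2
from cell import r
from scipy.spatial.transform import Rotation as Ro
def ray(name,uv,st=None):
    c=r.camera_info(name); K=np.array([[c['fx'],0,c['cx']],[0,c['fy'],c['cy']],[0,0,1]])
    p=cv2.undistortPoints(np.array(uv,float).reshape(-1,1,2),K,np.array([c['k1'],0,0,0.]),None,None)[:,0]
    d=np.c_[p,np.ones(len(p))]
    if name=='wrist':
        R=Ro.from_euler('xyz',st['ee_rot']).as_matrix(); M=c['mount']
        return R@M[:3,3]+st['eef_pos'], d@(R@M[:3,:3]).T
    Rm=cv2.Rodrigues(c['rvec'])[0]; return -Rm.T@c['tvec'], d@Rm
def onz(name,uv,z,st=None):
    o,d=ray(name,uv,st); return o+d*((z-o[2])/d[:,2])[:,None]
E
python3 - <<'E'
from h import *
im=cv2.imread('pics/top0.png')
cv2.imwrite('pics/topc.png',cv2.resize(im[65:265,190:390],None,fx=3,fy=3,interpolation=cv2.INTER_CUBIC))
print(ray('top',[[280,200]]))
print(onz('top',[[241,243.5],[317,245.5],[288,227]],.063).round(4))
E
```

```text
(array([ 0.35548353, -0.358748  ,  0.97886035]), array([[ 0.09488607, -0.02097878, -0.99530545]]))
[[ 0.369  -0.3132  0.063 ]
 [ 0.3666 -0.4407  0.063 ]
 [ 0.3973 -0.3918  0.063 ]]
```

View pics/topc.png

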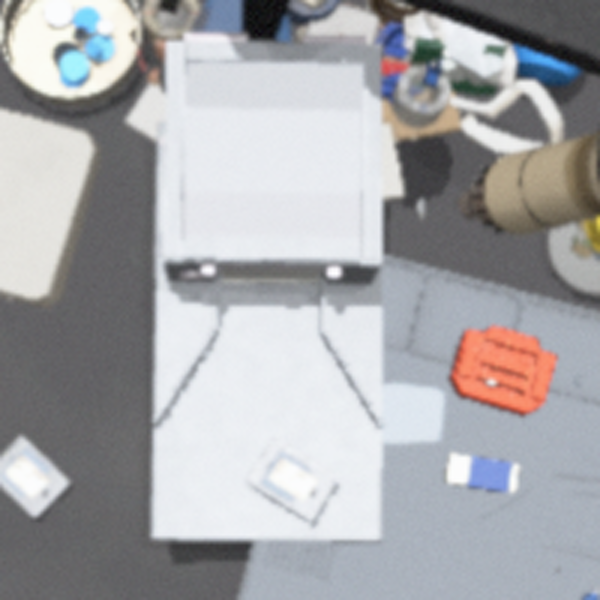

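```bash
python3 -m jog '[[8.5,0,0,-5,0.06],[6,0,0,-5,0.06],[3,0,0,-5,0.06],[1.2,0,0,-5,0.06],[1.2,0,0,-5,0.06],[1.2,0,0,-5,0.06]]'
python3 - <<'E'
from h import *
# tray: sides and front edge (crop px ->full), at z=.063 ; panel top line z=.125
f=lambda l:[[190+a/3,65+b/3] for a,b in l]
P=onz('top',f([(152,540),(382,540),(157,425),(381,425)]),.063);print('tray',P[:,:2].round(4))
Q=onz('top',f([(167,266),(380,268)]),.128);print('panel top',Q[:,:2].round(4))
C=onz('top',f([(248,485),(262,442),(338,485),(315,525),(292,479)]),.080);print('case',C[:,:2].round(4))
print('shelf',onz('top',[[280,50],[100,10],[500,20]],.3).round(2))
# microscope eyepiece heights
for a,b in (([70,252],[125,32]),([15,237],[95,22])):
    o1,d1=ray('top',[a]);o2,d2=ray('scene',[b])
    s=np.linalg.lstsq(np.c_[d1[0],-d2[0]],o2-o1,rcond=None)[0];print('eye',(o1+s[0]*d1[0]).round(3),(o2+s[1]*d2[0]).round(3))
print(r.get_state()['joint_positions'].round(3))
E
```

```text
time_s: 0.7
eef_pos: [0.1951, -0.5136, 0.5442]
ee_rot: [-3.141, 0.0, 0.0]
ft_force: [0.1, -0.2, -0.8]
grip_width: 0.0128
grip_force: 0.0
tray [[ 0.3665 -0.3127]
 [ 0.3675 -0.4413]
 [ 0.4309 -0.3146]
 [ 0.432  -0.4406]]
panel top [[ 0.5097 -0.3218]
 [ 0.5098 -0.4343]]
case [[ 0.3969 -0.3659]
 [ 0.4206 -0.3734]
 [ 0.3973 -0.4154]
 [ 0.3752 -0.4029]
 [ 0.4004 -0.3901]]
shelf [[ 0.62 -0.37  0.3 ]
 [ 0.67 -0.13  0.3 ]
 [ 0.67 -0.67  0.3 ]]
eye [ 0.353 -0.143  0.388] [ 0.352 -0.141  0.389]
eye [ 0.368 -0.079  0.388] [ 0.361 -0.072  0.391]
[-1.293  0.233  1.096  0.     1.813  0.278]
```

```bash
python3 -m jog '[[1.2,2.5,-4.3,0,0],[1.2,2.5,-4.3,0,0],[1.2,2.5,-4.3,0,0],[1.2,2.5,-4.3,0,0],[1.2,2.5,-4.3,0,0],[1.2,2.5,-4.3,0,0],[1.2,2.5,-4.3,0,0],[1.2,2.5,-4.3,0,0]]'
python3 -m jog '[[1.2,2.5,-4.3,0,0],[1.2,2.5,-4.3,0,0],[1.2,2.5,-4.3,0,0],[1.2,2.5,-4.3,0,0],[1.2,0,0,-5,0],[1.2,0,0,-5,0],[1.2,0,0,-5,0],[1.2,0,0,-5,0]]'
python3 -c "
from h import *;print(r.get_state()['joint_positions'].round(3))"
```

```text
time_s: 1.5
eef_pos: [0.3947, -0.1677, 0.5422]
ee_rot: [3.142, 0.0, 0.003]
ft_force: [0.8, -1.3, -0.5]
grip_width: 0.0118
grip_force: 0.0
time_s: 2.3
eef_pos: [0.4936, 0.0029, 0.7345]
ee_rot: [3.141, -0.002, 0.003]
ft_force: [0.8, -0.1, 0.4]
grip_width: 0.0118
grip_force: 0.0
[-0.089  0.287  0.551 -0.     2.301  1.479]
```

```bash
python3 -m jog '[[1.2,0,0,-5,0],[1.2,0,0,-5,0],[1.2,0,0,-5,0],[1.2,0,0,-5,0]]'
python3 -c "
from h import *;print(r.get_state()['joint_positions'].round(3))"
```

```text
time_s: 2.7
eef_pos: [0.4602, 0.0014, 0.8112]
ee_rot: [-3.14, -0.014, 0.003]
ft_force: [2.6, 0.9, -0.2]
grip_width: 0.0119
grip_force: 0.0
[-0.1    0.46   0.019  0.007  2.649  1.474]
```

```bash
python3 -m jog '[[1.2,5,0,0,0],[1.2,5,0,0,0],[1.2,5,0,0,0],[1.2,5,0,0,0]]'
python3 -c "
from h import *;print(r.get_state()['joint_positions'].round(3))"
python3 -m jog '[[1.2,3.5,0,-3.5,0],[1.2,3.5,0,-3.5,0],[1.2,3.5,0,-3.5,0],[1.2,3.5,0,-3.5,0]]'
python3 -c "
from h import *;print(r.get_state()['joint_positions'].round(3))"
```

```text
time_s: 3.1
eef_pos: [0.5942, 0.0022, 0.7327]
ee_rot: [-3.141, -0.077, 0.003]
ft_force: [-0.6, -0.6, 0.5]
grip_width: 0.0124
grip_force: 0.0
[-0.077  0.617  0.014  0.01   2.435  1.498]
time_s: 3.5
eef_pos: [0.6041, 0.0022, 0.7464]
ee_rot: [-3.142, -0.171, 0.003]
ft_force: [-0.4, 0.0, 0.5]
grip_width: 0.012
grip_force: 0.0
[-0.079  0.599  0.012  0.02   2.361  1.504]
```

```bash
for i in 1; do python3 -m jog '[[1.2,4,0,-3,0],[1.2,4,0,-3,0],[1.2,4,0,-3,0],[1.2,4,0,-3,0],[1.2,4,0,-3,0],[1.2,4,0,-3,0],[1.2,4,0,-3,0],[1.2,4,0,-3,0]]'; done
python3 -c "
from h import *;print(r.get_state()['joint_positions'].round(3))"
```

```text
time_s: 4.3
eef_pos: [0.6389, 0.0021, 0.7689]
ee_rot: [-3.141, -0.365, 0.003]
ft_force: [-0.4, 0.5, 0.6]
grip_width: 0.012
grip_force: 0.0
[-0.082  0.581  0.013  0.037  2.183  1.513]
```

```bash
python3 -m jog '[[1.2,4.4,0,-2.4,0],[1.2,4.4,0,-2.4,0],[1.2,4.4,0,-2.4,0],[1.2,4.4,0,-2.4,0],[1.2,4.4,0,-2.4,0],[1.2,4.4,0,-2.4,0],[1.2,4.4,0,-2.4,0],[1.2,4.4,0,-2.4,0]]'
python3 -c "
from h import *;print(r.get_state()['joint_positions'].round(3))"
```

```text
time_s: 5.1
eef_pos: [0.6652, 0.002, 0.8095]
ee_rot: [-3.141, -0.58, 0.003]
ft_force: [0.9, 0.3, -1.3]
grip_width: 0.0121
grip_force: 0.0
[-0.086  0.552  0.013  0.054  1.998  1.519]
```

```bash
python3 -m jog '[[1.2,-3.5,3.5,0,0],[1.2,-3.5,3.5,0,0],[1.2,-3.5,3.5,0,0],[1.2,-3.5,3.5,0,0],[1.2,-3.5,3.5,0,0],[1.2,-3.5,3.5,0,0],[1.2,-3.5,3.5,0,0],[1.2,-3.5,3.5,0,0]]'
python3 -m jog '[[1.2,-3.5,3.5,0,0],[1.2,-3.5,3.5,0,0],[1.2,-3.5,3.5,0,0],[1.2,0,0,0,0]]'
python3 -c "
from h import *;print(r.get_state()['joint_positions'].round(3))"
```

```text
time_s: 5.9
eef_pos: [0.464, -0.2475, 0.6817]
ee_rot: [3.138, -0.579, 0.007]
ft_force: [0.6, -0.5, 0.1]
grip_width: 0.012
grip_force: 0.0
time_s: 6.3
eef_pos: [0.3753, -0.356, 0.6217]
ee_rot: [-3.14, -0.574, -0.001]
ft_force: [-1.1, 0.4, 0.1]
grip_width: 0.0118
grip_force: 0.0
[-1.092 -0.011  1.285  0.504  1.577  0.558]
```

```bash
python3 -m jog '[[1.2,-3,0.4,3.6,0],[1.2,-3,0.4,3.6,0],[1.2,-3,0.4,3.6,0],[1.2,-3,0.4,3.6,0],[1.2,-3,0.4,3.6,0],[1.2,-3,0.4,3.6,0],[1.2,-3,0.4,3.6,0],[1.2,-3,0.4,3.6,0]]'
python3 -m jog '[[1.2,-3,0.4,3.6,0],[1.2,0,0,0,0]]'
python3 - <<'E'
from h import *
import pickle
s=r.get_state();pickle.dump(s,open('s1.pkl','wb'));im=r.camera('wrist')
cv2.imwrite('pics/w1.png',cv2.cvtColor(im,cv2.COLOR_RGB2BGR));print(s['joint_positions'].round(3),s['eef_pos'],s['ee_rot'])
E
```

```text
time_s: 7.1
eef_pos: [0.3345, -0.3854, 0.2517]
ee_rot: [3.136, -0.577, 0.008]
ft_force: [0.5, -1.4, 0.4]
grip_width: 0.0119
grip_force: 0.0
time_s: 7.3
eef_pos: [0.3281, -0.3876, 0.2019]
ee_rot: [-3.135, -0.574, 0.002]
ft_force: [-0.4, -0.0, 1.4]
grip_width: 0.0121
grip_force: 0.0
[-1.224  0.257  2.019  0.775  0.823 -0.186] [ 0.32811863 -0.3876181   0.20187469] [-3.13549929e+00 -5.73859181e-01  1.94406446e-03]
```

View pics/w1.png

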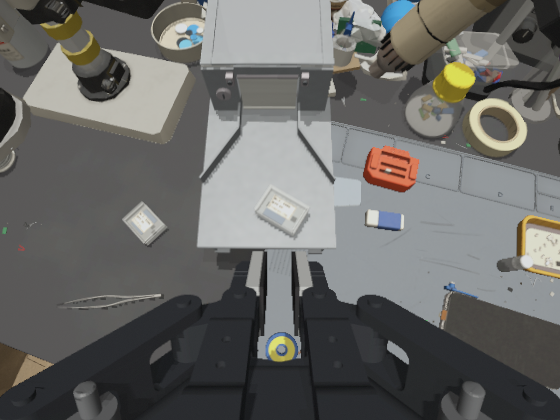

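The wrist view shows the tray front edge at (197,245)–(336,247), the fences running from (203,180) and (333,180) to the throat at (240,132)/(298,132), and the flap at (268,90). The case has corners at about (256,211), (268,187), (309,214) and (296,235). The two fingertips are at (255,255) and (308,255).

```bash
python3 - <<'E'
from h import *
import pickle
s=pickle.load(open('s1.pkl','rb'))
print('tray',onz('wrist',[[197,245],[336,247],[203,180],[333,180],[240,132],[298,132]],.063,s)[:,:2].round(4))
print('flap bottom',onz('wrist',[[240,106],[297,106]],.065,s)[:,:2].round(4))
print('case',onz('wrist',[[256,211],[268,187],[309,214],[296,235],[282,211]],.080,s)[:,:2].round(4))
im=cv2.imread('pics/w1.png')
cv2.imwrite('pics/w1c.png',cv2.resize(im[80:280,190:345],None,fx=3,fy=3,interpolation=cv2.INTER_CUBIC))
E
```

```text
tray [[ 0.3685 -0.3097]
 [ 0.3672 -0.4376]
 [ 0.4329 -0.3106]
 [ 0.4332 -0.4377]
 [ 0.486  -0.3447]
 [ 0.4861 -0.4042]]
flap bottom [[ 0.516  -0.3436]
 [ 0.516  -0.4035]]
case [[ 0.3963 -0.3648]
 [ 0.4192 -0.3751]
 [ 0.3937 -0.4119]
 [ 0.3747 -0.4002]
 [ 0.3964 -0.388 ]]
```

View pics/w1c.png

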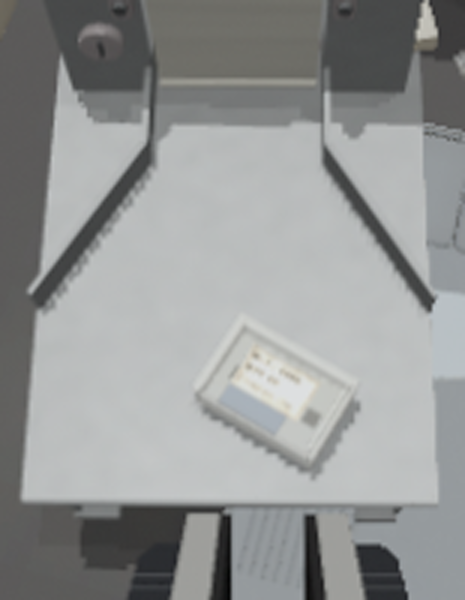

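The crop shows the case on open tray with its rear-right corner nearest the fingers. The fingertip ends are at crop (182–220,515) and (315–352,515).

```bash
python3 - <<'E'
from h import *
import pickle
s=pickle.load(open('s1.pkl','rb'))
R=Ro.from_euler('xyz',s['ee_rot']).as_matrix()
o,d=ray('wrist',[[190+a/3,80+b/3] for a,b in((185,515),(220,515),(315,515),(350,515))],s)
o=R.T@(o-s['eef_pos']);d=d@R
for X in(.011,0,.006): print(X,(o+d*((X-o[0])/d[:,0])[:,None]).round(4)[:,1:].tolist())
E
```

```text
0.011 [[-0.014, 0.0043], [-0.0086, 0.0043], [0.0061, 0.0043], [0.0115, 0.0043]]
0 [[-0.0164, 0.0295], [-0.01, 0.0295], [0.0075, 0.0295], [0.0139, 0.0295]]
0.006 [[-0.0151, 0.0157], [-0.0092, 0.0157], [0.0067, 0.0157], [0.0126, 0.0157]]
```

```bash
python3 -m jog '[[1.8,-1.3,0.1,2.75,0],[1.8,-1.3,0.1,2.75,0],[1.8,-1.3,0,2.75,0],[1.8,-1.2,0,2.75,0],[1.8,0,0,0,0],[1.8,0,0,0,0]]'
python3 - <<'E'
from h import *
s=r.get_state();im=r.camera('wrist')
cv2.imwrite('pics/w2.png',cv2.cvtColor(im,cv2.COLOR_RGB2BGR));print(s['joint_positions'].round(3),s['eef_pos'],s['ee_rot'],s['ft_force'])
E
```

```text
time_s: 7.95
eef_pos: [0.3473, -0.3927, 0.0884]
ee_rot: [3.137, -0.579, 0.009]
ft_force: [0.4, -0.2, -0.6]
grip_width: 0.0181
grip_force: 0.0
[-1.188  0.496  2.055  1.042  0.628 -0.505] [ 0.34732118 -0.39265419  0.08843829] [ 3.13660331 -0.57905886  0.00909142] [ 0.40683652 -0.1828409  -0.62827601]
```

View pics/w2.png

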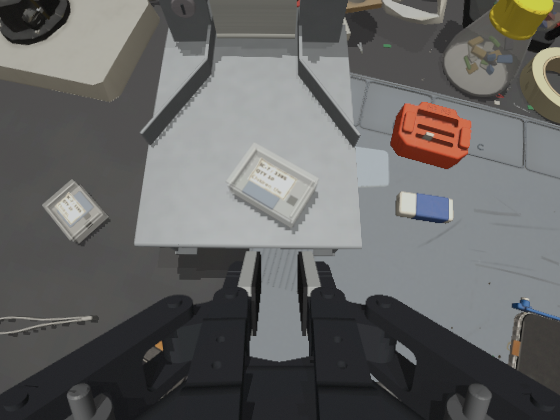

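The wrist view shows the fingertips just in front of the tray edge, at (250,255) and (310,255). The case is at (273,187) with its rear corner at (296,225), in line with the right finger.

```bash
python3 -m jog '[[1.8,-0.35,0,0.6,0],[1.8,0,0,0,0],[1.8,0.35,0,0.22,0],[1.8,0.35,0,0.22,0],[1.8,0.35,0,0.22,0],[1.8,0.35,0,0.22,0]]'
python3 -m jog '[[1.8,0.35,0,0.22,0],[1.8,0.35,0,0.22,0],[1.8,0.35,0,0.22,0],[1.8,0.35,0,0.22,0],[1.8,0.35,0,0.22,0],[1.8,0.35,0,0.22,0]]'
python3 - <<'E'
from h import *
s=r.get_state();im=r.camera('wrist')
cv2.imwrite('pics/w3.png',cv2.cvtColor(im,cv2.COLOR_RGB2BGR));print(s['eef_pos'],s['ee_rot'],s['ft_force'])
E
```

```text
time_s: 8.6
eef_pos: [0.3636, -0.3915, 0.0794]
ee_rot: [3.139, -0.577, 0.007]
ft_force: [0.5, -0.3, -0.4]
grip_width: 0.0177
grip_force: 0.0
time_s: 9.2
eef_pos: [0.3883, -0.3913, 0.0797]
ee_rot: [3.139, -0.577, 0.007]
ft_force: [-0.2, 0.2, -0.8]
grip_width: 0.0178
grip_force: 0.1
[ 0.38825905 -0.39132438  0.07966026] [ 3.13944135 -0.57705651  0.00687121] [-0.23789441  0.16953727 -0.75862428]
```

View pics/w3.png

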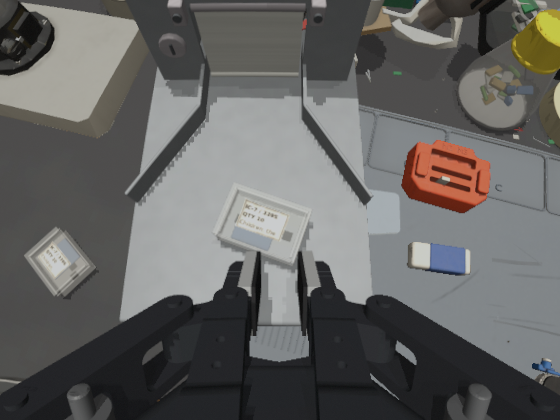

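The wrist view shows the case turning: θ is about −0.3 and its centre is at (263,225), while the finger centre is at column 280. The case is about 7 mm right of the tray middle and the fingers are about 9 mm right of the case. I'll finish squaring it up, then back off, recentre the fingers behind it and push again.

```bash
python3 -m jog '[[1.8,0.35,0,0.22,0],[1.8,0.35,0,0.22,0],[1.8,0.35,0,0.22,0],[1.8,0.35,0,0.22,0],[1.8,-0.3,0,-0.2,0],[1.8,-0.4,-0.4,-0.25,0],[1.8,0,-0.4,0,0],[1.8,0,0,0,0]]'
python3 -m jog '[[1.8,0.35,0,0.22,0],[1.8,0.35,0,0.22,0],[1.8,0.35,0,0.22,0],[1.8,0,0,0,0]]'
python3 - <<'E'
from h import *
import pickle
s=r.get_state();pickle.dump(s,open('s4.pkl','wb'));im=r.camera('wrist')
cv2.imwrite('pics/w4.png',cv2.cvtColor(im,cv2.COLOR_RGB2BGR));print(s['eef_pos'],s['ee_rot'],s['ft_force'])
E
```

```text
time_s: 10.05
eef_pos: [0.3957, -0.3827, 0.0798]
ee_rot: [3.14, -0.577, 0.006]
ft_force: [0.4, -0.1, -0.0]
grip_width: 0.018
grip_force: 0.0
time_s: 10.45
eef_pos: [0.4091, -0.3832, 0.0801]
ee_rot: [3.139, -0.577, 0.008]
ft_force: [0.1, 0.4, -0.2]
grip_width: 0.018
grip_force: 0.0
[ 0.40909567 -0.38321179  0.08010477] [ 3.13911184 -0.57725525  0.00768377] [ 0.1126895   0.38206344 -0.19328053]
```

View pics/w4.png

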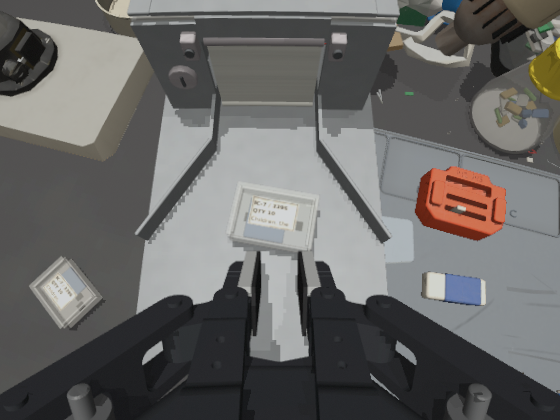

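The case is nearly square (θ about −0.09) with its centre at (273,215). The tray centre line there is at about column 264, so the case is about 5 mm right of the middle, and the fingers are about 4 mm further right. Next I'll recentre the fingers and push slightly to the left.

```bash
python3 -m jog '[[1.5,-0.35,0,-0.22,0],[1.5,0,-0.35,0,0],[1.5,0.35,0,0.22,0],[1.5,0.35,0,0.22,0],[1.5,0.35,-0.08,0.22,0],[1.5,0.35,-0.08,0.22,0],[1.5,0.35,-0.08,0.22,0],[1.5,0.35,-0.08,0.22,0]]'
python3 -m jog '[[1.5,0.35,-0.08,0.22,0],[1.5,0.35,-0.08,0.22,0],[1.5,0.35,0,0.22,0],[1.5,0,0,0,0]]'
python3 - <<'E'
from h import *
import pickle
s=r.get_state();pickle.dump(s,open('s5.pkl','wb'));im=r.camera('wrist')
cv2.imwrite('pics/w5.png',cv2.cvtColor(im,cv2.COLOR_RGB2BGR));print(s['eef_pos'],s['ee_rot'],s['ft_force'])
E
```

```text
time_s: 11.3
eef_pos: [0.4295, -0.3763, 0.0803]
ee_rot: [3.139, -0.577, 0.007]
ft_force: [-0.2, 0.2, -0.2]
grip_width: 0.015
grip_force: 0.1
time_s: 11.7
eef_pos: [0.442, -0.3747, 0.0806]
ee_rot: [3.139, -0.577, 0.008]
ft_force: [0.5, -0.7, -0.0]
grip_width: 0.015
grip_force: 0.0
[ 0.44200709 -0.37469146  0.08063983] [ 3.13911648 -0.57723685  0.00750784] [ 0.51293958 -0.67582375 -0.02422214]
```

View pics/w5.png

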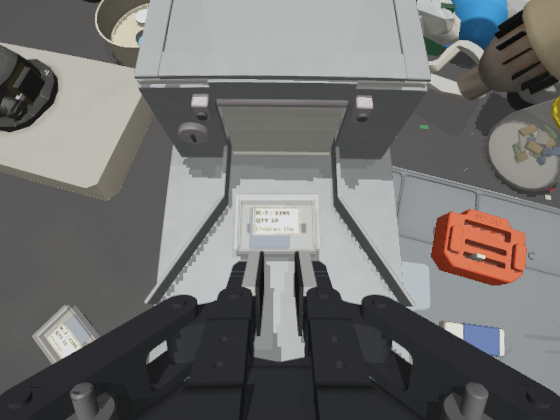

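The wrist view shows the case square and centred: columns 234–319 against throat columns 228–335, with the fingers centred at 280. Now I push straight in.

```bash
python3 -m jog '[[1.5,0.34,0,0.22,0],[1.5,0.34,0,0.22,0],[1.5,0.34,0,0.22,0],[1.5,0.34,0,0.22,0],[1.5,0.34,0,0.22,0],[1.5,0.34,0,0.22,0],[1.5,0.34,0,0.22,0],[1.5,0.34,0,0.22,0]]'
python3 -m jog '[[1.5,0.34,0,0.22,0],[1.5,0.34,0,0.22,0],[1.5,0.34,0,0.22,0],[1.5,0.34,0,0.22,0]]'
python3 -m jog '[[1.5,0.25,0,0.165,0],[1.5,0.25,0,0.165,0],[1.5,0,0,0,0]]'
python3 - <<'E'
from h import *
import pickle
s=r.get_state();pickle.dump(s,open('s6.pkl','wb'));im=r.camera('wrist')
cv2.imwrite('pics/w6.png',cv2.cvtColor(im,cv2.COLOR_RGB2BGR));print(s['joint_positions'].round(3),s['ft_force'])
E
```

```text
time_s: 12.55
eef_pos: [0.4742, -0.3746, 0.0807]
ee_rot: [3.139, -0.577, 0.007]
ft_force: [-0.7, -0.7, 0.3]
grip_width: 0.015
grip_force: 0.1
time_s: 12.95
eef_pos: [0.4904, -0.3744, 0.0807]
ee_rot: [3.139, -0.577, 0.007]
ft_force: [-0.7, -0.7, -0.2]
grip_width: 0.0152
grip_force: 0.1
time_s: 13.25
eef_pos: [0.4964, -0.3744, 0.0807]
ee_rot: [3.139, -0.577, 0.007]
ft_force: [-0.7, 0.0, 1.4]
grip_width: 0.0151
grip_force: 0.0
[-0.898  0.599  1.869  1.028  0.523 -0.21 ] [-0.67191018  0.01272224  1.38848683]
```

```bash
python3 -m jog '[[1.5,0.2,0,0.13,0],[1.5,0.2,0,0.13,0],[1.5,0.2,0,0.13,0],[1.5,0.2,0,0.13,0],[1.5,0,0,0,0]]'
python3 - <<'E'
from h import *
im=r.camera('wrist');b=cv2.cvtColor(im,cv2.COLOR_RGB2BGR)
a=cv2.imread('pics/w6.png')
cv2.imwrite('pics/w7.png',np.hstack([cv2.resize(x[120:330,180:380],(400,420),interpolation=cv2.INTER_CUBIC) for x in (a,b)]))
E
```

```text
time_s: 13.8
eef_pos: [0.506, -0.3743, 0.0807]
ee_rot: [3.139, -0.577, 0.007]
ft_force: [0.5, -0.2, -0.4]
grip_width: 0.0148
grip_force: 0.0
```

View pics/w7.png

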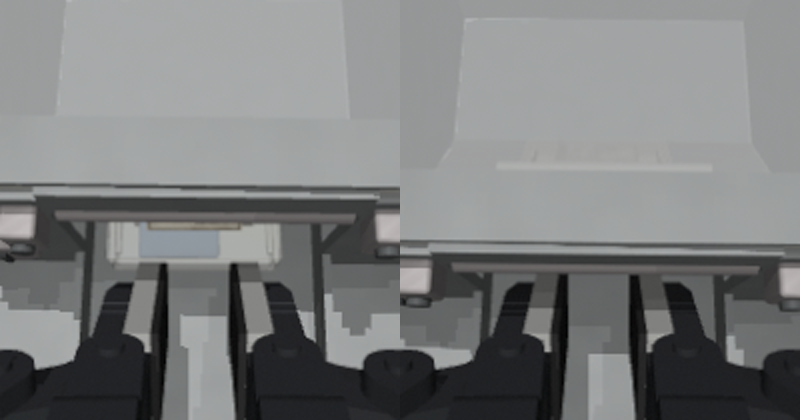

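Left, at TCP x = 0.496, the case is under the header with its rear face just ahead of the fingertips. Right, at 0.506, the case has gone from between the fingers, and the flap edge shows through the lid at (497–712,167) with the case edge just beyond it. I'll push 2–3 mm more and then draw the fingers back along their own axis.

```bash
python3 -m jog '[[1.5,0.12,0,0.08,0],[1.5,0.12,0,0.08,0],[1.5,0,0,0,0],[1.5,-0.1,0,-0.06,0],[1.5,0,0,0,0],[1.5,0,0,0,0]]'
python3 -m jog '[[1.5,-0.8,0,-0.5,0],[1.5,-1.6,0,-1.05,0],[1.5,-2,0,-1.3,0],[1.5,-2,0,-1.3,0],[1.5,-2,0,-1.3,0],[1.5,0,0,-3,0],[1.5,0,0,0,0]]'
python3 - <<'E'
from h import *
s=r.get_state();im=r.camera('wrist');cv2.imwrite('pics/w8.png',cv2.cvtColor(im,cv2.COLOR_RGB2BGR))
t=r.camera('top');cv2.imwrite('pics/t8.png',cv2.cvtColor(t,cv2.COLOR_RGB2BGR))
# project box points into wrist
c=r.camera_info('wrist');R=Ro.from_euler('xyz',s['ee_rot']).as_matrix();M=c['mount']
Rc=R@M[:3,:3];o=R@M[:3,3]+s['eef_pos']
W=np.array([[.513+x,-.3745+y,.003+z] for x,y,z in((0,-.027,.062),(0,.027,.062),(-.03,-.029,.06),(-.03,.029,.06),(0,-.027,.109),(0,.027,.109))])
P=(W-o)@Rc;p=P[:,:2]/P[:,2:];rr=(p**2).sum(1,keepdims=True)
print((p*(1+c['k1']*rr)*c['fx']+[c['cx'],c['cy']]).round(0))
a=cv2.imread('pics/top0.png').astype(int);b=cv2.cvtColor(t,cv2.COLOR_RGB2BGR).astype(int)
d=abs(a-b).sum(2)[80:155,245:318];ys,xs=np.where(d>40);print('top diff',len(ys),(xs.min()+245,xs.max()+245,ys.min()+80,ys.max()+80) if len(ys) else '',np.median(xs)+245 if len(xs) else '',np.median(ys)+80 if len(ys) else '')
E
```

```text
time_s: 14.45
eef_pos: [0.5073, -0.3744, 0.0806]
ee_rot: [3.139, -0.577, 0.007]
ft_force: [0.1, -0.8, -1.2]
grip_width: 0.0148
grip_force: 0.0
time_s: 15.15
eef_pos: [0.3895, -0.3759, 0.1074]
ee_rot: [3.137, -0.578, 0.006]
ft_force: [-0.2, -0.5, -0.2]
grip_width: 0.0149
grip_force: 0.0
[[318. 105.]
 [241. 104.]
 [322. 144.]
 [237. 143.]
 [327.  55.]
 [232.  55.]]
top diff 74 (np.int64(268), np.int64(289), np.int64(106), np.int64(116)) 284.0 111.0
```

```bash
python3 - <<'E'
from h import *
p=onz('top',[[284,111],[268,106],[289,116]],.012);print('case?',(p[:,:2]-[.513,-.3755]).round(3))
for f,r0 in(('w4',75),('w8',60)):
    g=cv2.cvtColor(cv2.imread(f'pics/{f}.png'),cv2.COLOR_BGR2GRAY)
    print(f,r0,g[r0-25:r0+75,250:300].mean(1).round().astype(int).tolist())
a=cv2.imread('pics/top0.png').astype(int);b=cv2.imread('pics/t8.png').astype(int);d=(abs(a-b).sum(2)>60)
for n,(u,v) in dict(good=(199,223),rubber=(351,223),jig=(357,187),pinc=(184,271),flap=(280,155)).items(): print(n,d[v-12:v+12,u-16:u+16].sum())
E
```

```text
case? [[ 0.097 -0.01 ]
 [ 0.106  0.019]
 [ 0.088 -0.019]]
w4 75 [101, 100, 99, 100, 99, 98, 98, 99, 100, 100, 101, 102, 102, 102, 102, 101, 101, 101, 101, 101, 103, 104, 103, 103, 102, 101, 99, 99, 99, 99, 101, 102, 100, 100, 101, 101, 100, 101, 101, 101, 102, 101, 101, 102, 101, 100, 100, 99, 99, 100, 101, 115, 150, 147, 132, 106, 105, 110, 110, 110, 110, 110, 110, 110, 110, 110, 110, 111, 122, 122, 122, 123, 123, 123, 123, 123, 124, 127, 143, 170, 174, 174, 174, 174, 174, 174, 174, 174, 174, 174, 174, 175, 175, 175, 175, 175, 175, 175, 175, 175]
w8 60 [74, 67, 68, 68, 68, 68, 68, 68, 68, 68, 68, 68, 68, 68, 87, 121, 118, 108, 97, 83, 67, 85, 104, 105, 102, 100, 100, 100, 100, 100, 100, 101, 102, 103, 103, 103, 102, 102, 102, 102, 103, 105, 104, 104, 103, 101, 100, 100, 101, 102, 101, 101, 102, 102, 101, 102, 102, 103, 102, 103, 102, 101, 101, 101, 101, 102, 118, 149, 144, 123, 102, 109, 111, 112, 111, 111, 111, 111, 111, 115, 115, 123, 124, 124, 124, 124, 124, 124, 125, 137, 168, 176, 176, 176, 176, 176, 176, 176, 176, 176]
good 0
rubber 0
jig 0
pinc 0
flap 5
```

```bash
python3 -m jog '[[1.5,0,0,-3,0],[1.5,0,0,-3,0],[1.5,0,0,0,0],[1.5,0,0,0,0],[1.5,0,0,0,0],[1.5,0,0,0,0],[1.5,0,0,0,0],[1.5,0,0,0,0]]'
python3 -c "
from h import *
t=cv2.cvtColor(r.camera('top'),cv2.COLOR_RGB2BGR).astype(int)
print((abs(t-cv2.imread('pics/t8.png'))[80:160,245:318].sum(2)>40).sum())
print(r.close_job())"
```

```text
time_s: 16.05
eef_pos: [0.3583, -0.3749, 0.1555]
ee_rot: [3.14, -0.577, 0.007]
ft_force: [-0.4, 0.4, 0.1]
grip_width: 0.0148
grip_force: 0.0
0
the job is handed in; nothing more can be done
None
```

The job is handed in at about 16 s; pictures show the case down the chute inside the box and at rest, the flap shut, the other objects unmoved and the fingers clear, but the hand-in gave no verdict.

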